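# Open the keepsake box for display and put the tin in it

### The arm

A 7-joint arm with a two-finger parallel gripper is mounted at the origin on the work surface. World frame = base frame: x ahead of the robot, y to its left, z up, the work surface at z = 0. Lengths are in m, angles in rad, forces in N, time in s.
With the tool pointing down it reaches from about 0.4 to 0.85 m from the base axis. Payload 10.4 kg.
Tool frame: the origin (TCP) lies midway between the tips of the shut fingers; the grasp point (between the pads) lies 19 mm behind it; z points along the fingers, y is the line along which they close (so a half turn about z gives the same grasp; the last joint's range is limited). The gripper opens to 87 mm and grips with 3 to 60 N. Pads are 19 mm wide; open, the fingers measure 117 mm over their backs; the gripper's body (75 mm by 190 mm) begins 51 mm behind the grasp point.
Start: joints at [1.211, 0.332, -0.065, 1.46, 0.022, 1.35, -0.088], TCP at [0.207, -0.59, 0.223] pointing down, gripper open.
Joint ranges: [-2.6, 2.6], [-0.5, 2.12], [-1.47, 1.34], [0.16, 2.42], [-1.27, 4.41], [0.06, 2.06], [-2.6, 2.6]. Speed limits (rad/s): [2.22, 2.22, 2.79, 2.79, 3.14, 3.14, 3.14].

### API

Orientations are given as a unit quaternion [x, y, z, w].
In Python, from bench import r gives the robot as it stands.
- The arm moves only by the tool arm_command, never from a script. Its argument "moves" is one flat list of numbers, 4 for each row, row after row: the shift along the tool's x, y, z in cm, then the turn about the tool's z in degrees. A call has 1 to 12 rows; each row shifts and turns the commanded pose from where the row before left it, along the tool's axes as they then stand; what a row does not reach is not made up. A row lasts 1/12 s, in which the tool goes at most 41.7 mm and 7.16 degrees, less where a joint would pass 70% of its speed; a pose out of reach is approached as far as the arm can. A call with a gripper value outside its range is refused whole. "fingers" is the opening in per cent of the stroke, from 0 (shut) to 100 (fully open), set as the call begins (left out, the last holds). The fingers move at their own pace and stop on an object; "squeeze" is the grip in N (left out, the last holds). Time passes only in rows, so rows that do not move let the fingers close. It gives the time, the measured TCP pose, the force, the opening and the grip force at its end, in the units of the state.
- r.read_state(): the state, without advancing time (a new reading comes with each control period).
- r.camera(name): name is "side" or "top" or "wrist"; returns the picture (400x640x3 uint8, red, green, blue); there is no depth.
- r.camera_info(name): a dict with "fx", "fy", "cx", "cy" (pixels), "k1" (the pictures are not rectified: a ray, as slopes to the right and down, at radius r is drawn at 1 + k1 r^2 times it, then the intrinsics apply), "origin" and "attitude" of the camera in the world. Camera axes: x right, y up, looking along -z (the intrinsics and any distortion apply to the point x, -y, -z); pixel columns grow to the right and rows downward; lengths in m; the calibration is good to about 2 mm. A picture is of the moment at which its call begins: read the wrist's pose just before it. camera_info takes no time and is no camera call; for the wrist camera it gives the pose at the moment of the call.
- r.close_job(): hands the job in; it is judged then, once.
The state is a dict: "time": time; "joint_positions": joint angles; "joint_vel": joint speeds; "joint_torque": joint torques, N m; "ee_pos": TCP position; "eef_rot": TCP orientation; "ft_force": force on the tool from outside, world axes, zero at the start; "torque": the same for the moment, N m; "width": finger opening in m; "grip_force": force on a finger pad.
Only numpy, scipy, OpenCV 4.12 (cv2) and the standard library are available. Lean on these libraries where they do the work, as an engineer would, in place of code of your own. Each camera call takes 0.05 s, during which the arm holds its last target. There are 200 camera calls.

### The job

Open the keepsake box for display: push its lid up and over, past its balance point, until it leans against the rubber stop behind it and stays there by itself. The hinge screws are small, so be gentle, above all when the lid meets the stop. Then put the low round metal tin upright on the floor of the empty compartment, and leave everything else where it is.

Things in the scene. Friction and masses are not known exactly. Their poses are not given: they have to be found in the camera images.
- keepsake_box: Open wooden box 140 (x) x 220 (y) x 70 (z) mm, walls and floor 6 mm, fixed. Origin: centre of its underside. Its front faces -x of its own frame, roughly to the robot; the lid's hinge runs along its far (+x) top edge. A 6 mm upright divider makes two compartments, each 128 (x) x 101 (y) mm: the +y one holds a wooden trinket, the -y one is empty.
- lid (a joint): Angle of the 140 x 220 x 8 mm wooden lid (0.26 to 0.44 kg): 0 = closed (start), 1.57 = upright, more = leaning back. Hinge friction 0.14 N m: let go below about 0.8 to 1.15 rad it falls shut, above that it stands where it is left. It meets its stop between 1.64 and 1.98 rad, each time different: felt by the push force rising. The hinge screws tear out above 18 N between robot and lid.
- lid_hinge (a point): Middle of the hinge axis, level with the lid's underside: 70 mm in +x and 70.5 mm up from the box's origin. The axis is the box's y. The smooth underside of the opened lid can be pushed anywhere out to 140 mm from here; that takes about 1 to 3 N until the stop is met.
- tab_edge (a point): Middle of the front lower edge of the lid's tab, 175 mm from the hinge axis; moves with the lid. The tab, 80 mm wide and 8 mm thick, sticks out 35 mm from the middle of the box's front, its underside 70 mm above the counter when closed: it can be lifted from below.
- stop_bracket: Steel angle behind the box's back, 130 mm high, 30 wide, reaching 58 mm back. Its screw, turned out by an unknown amount, carries a springy rubber buffer (14 mm ball, 47 mm above the hinge) that meets the lid's back: from there a push 130 mm from the hinge rises about 1.4 N per mm. The lid is right when its back touches it. Origin: on the counter at the box's back face.
- tin: Low round plain metal tin with a flat top, 57 mm diameter, 40 mm high, 0.08 to 0.17 kg, loose on the counter to the right (-y) of the box. Origin: centre of its underside. It may swap places with the candle.
- empty_pocket (a point): Centre of the floor of the empty compartment, 6 mm above the counter; axes as the box's.
- candle: Tall white ceramic candle jar with a wooden lid, 60 mm diameter, 87 mm high. Leave alone. Origin: centre of its underside.
- trinket: Small wooden block 50 x 40 x 30 mm with a brass disc on top, in the box's +y compartment. Leave alone. Origin: centre of its underside.
- mug: White mug, 80 mm wide, 90 mm high, on the left. Leave alone. Origin: centre of its underside.
- frame: White standing picture frame, 120 mm wide, 150 mm high, on the far left. Leave alone.
- gift_box: Pale wrapped box 110 x 90 x 50 mm, far right. Leave alone.
- saucer: Blue saucer, 110 mm wide, 13 mm high, far right. Leave alone.
There are look-alikes about, which are no part of the job. Of the things like the tin, leave any that is orange, purple or red; of the rest the smaller one is meant.

How it is judged:
By the outcome, as a careful person would: the job done as asked, in the order asked, and still so for the second after the job is handed in, with the robot touching nothing.
It also fails if it takes over 72 s, if anything falls off the work surface, if the arm or the gripper's body presses on something with over 40 N, if the wrist force passes 120 N, or if a joint passes its speed limit or range.

## Working session

There is one attempt and no reset: what is moved stays moved. The work goes in short steps, Python scripts to look and compute and a tool call to move; the robot and the scene stay as the last step left them, time stands still between calls to the robot, and variables do not carry over. Pictures are saved under pics/ and viewed, at most 10 in all, crops included, and the job is handed in when it is done.

Besides the shell and the picture viewer there is one more tool, called after "Request:" as name(argument=value, ...), one argument or row to a line, values as JSON. arm_command: Moves the arm, as the interface text tells. Its arguments: {"type":"object","properties":{"moves":{"type":"array"},"fingers":{"type":"number"},"squeeze":{"type":"number"}},"required":["moves"]}

```bash
ls; mkdir -p pics; python3 - <<'E'
from bench import r
import cv2,numpy as np
s=r.read_state();print({k:np.round(v,3).tolist() for k,v in s.items()})
for n in("side","top"):
    im=r.camera(n);cv2.imwrite(f"pics/{n}0.png",im[:,:,::-1]);i=r.camera_info(n);print(n,i)
print(r.camera_info("wrist"))
E
```

```text
pics
{'time': 0.0, 'joint_positions': [1.211, 0.333, -0.065, 1.461, 0.022, 1.35, -0.088], 'joint_vel': [0.0, -0.001, -0.001, 0.001, 0.001, -0.001, 0.003], 'joint_torque': [0.0, -62.324, 0.025, -38.989, -0.061, 0.04, 0.0], 'ee_pos': [0.206, -0.59, 0.222], 'eef_rot': [0.986, 0.168, -0.0, -0.001], 'ft_force': [0.116, -0.245, -0.812], 'torque': [0.014, -0.003, -0.042], 'grip_force': 0.0, 'width': 0.087}
side {'fx': 469.83153440294024, 'fy': 469.83153440294024, 'cx': 321.6737170145043, 'cy': 198.10259330050872, 'k1': -0.04653517568528128, 'origin': array([-0.13369816, -0.88174368,  1.28780213]), 'attitude': array([ 0.34545229, -0.11637453, -0.28850499,  0.88537255])}
top {'fx': 364.7846049522994, 'fy': 364.7846049522994, 'cx': 324.1469693128743, 'cy': 202.95326314136136, 'k1': 0.0014096946386788743, 'origin': array([0.40871717, 0.03227961, 1.17559534]), 'attitude': array([-0.03970777,  0.04019356,  0.71015338, -0.70177628])}
{'fx': 317.8888560876656, 'fy': 317.8888560876656, 'cx': 324.9283772194051, 'cy': 195.86939798502365, 'k1': -0.0031188694379933103, 'origin': array([ 0.26887359, -0.56813132,  0.3833544 ]), 'attitude': array([-0.10092498,  0.07224528, -0.57405232,  0.80935697])}
```

View pics/top0.png

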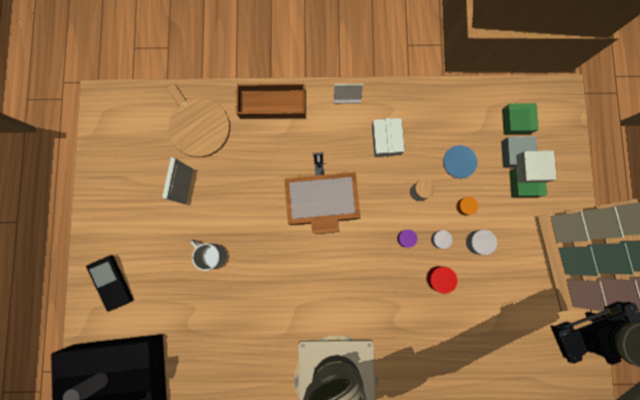

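View pics/side0.png

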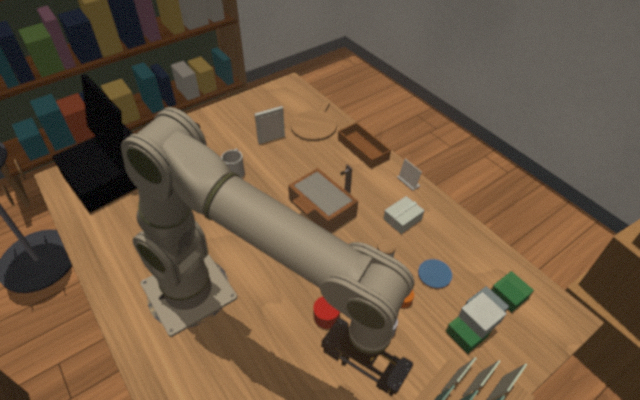

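Top view: the box lid is around (322,200), its tab at (325,226) and the stop bracket at (319,160). Candidates for the tin are purple (407,239), small grey (443,240), larger grey (483,242), orange (468,206) and red (443,280). The candle is at (424,189). By the description I choose the smaller grey one at (443,240). The side view shows the arm hiding the tins.

```bash
cat > h.py <<'E'
from bench import r
import cv2,numpy as np
from scipy.spatial.transform import Rotation as R
def ray(i,u,v):
    d=np.array([(u-i["cx"])/i["fx"],(v-i["cy"])/i["fy"]]);p=d.copy()
    for _ in range(8): p=d/(1+i["k1"]*(p@p))
    return R.from_quat(i["attitude"]).apply([p[0],-p[1],-1.])
def plane(i,u,v,z):
    d=ray(i,u,v);o=np.array(i["origin"]);return o+d*(z-o[2])/d[2]
def proj(i,P):
    c=R.from_quat(i["attitude"]).inv().apply(np.array(P)-i["origin"]);p=np.array([c[0],-c[1]])/-c[2]
    p=p*(1+i["k1"]*(p@p));return p[0]*i["fx"]+i["cx"],p[1]*i["fy"]+i["cy"]
E
python3 - <<'E'
from h import *
im=cv2.imread("pics/top0.png");i=r.camera_info("top")
hsv=cv2.cvtColor(im,cv2.COLOR_BGR2HSV)
# grey lid panel and tins: low saturation
m=((hsv[:,:,1]<70)&(hsv[:,:,2]>90)).astype(np.uint8)
for c in cv2.findContours(m,0,2)[0]:
    a=cv2.contourArea(c)
    x,y=c[:,0].mean(0)
    if a>100 and 270<x<510 and 130<y<300:
        rc=cv2.minAreaRect(c);z=.0785 if a>1500 else .04
        b=np.array([plane(i,*p,z)[:2] for p in cv2.boxPoints(rc)])
        e=np.diff(np.vstack([b,b[:1]]),axis=0)
        print(a,rc[0],plane(i,*rc[0],z)[:2],b.round(4).tolist(),np.linalg.norm(e,axis=1).round(4),np.degrees(np.arctan2(e[:,1],e[:,0])).round(1))
cv2.imwrite("pics/crop0.png",cv2.resize(im[140:300,270:510],None,fx=3.3,fy=3.3,interpolation=cv2.INTER_CUBIC))
E
```

```text
486.5 (483.5, 242.0) [ 0.41019556 -0.4609237 ] [[0.4477, -0.4244], [0.4468, -0.502], [0.373, -0.4972], [0.3739, -0.4201]] [0.0776 0.074  0.077  0.0739] [-90.7 176.3  89.3  -3.3]
251.5 (442.5, 239.0) [ 0.42092209 -0.3345459 ] [[0.449, -0.3095], [0.4484, -0.3623], [0.393, -0.3595], [0.3936, -0.307]] [0.0528 0.0555 0.0525 0.0555] [-90.7 177.1  89.3  -2.6]
2130.0 (321.7541198730469, 197.2950897216797) [0.55062853 0.03783336] [[0.598, 0.1367], [0.6132, -0.0526], [0.5037, -0.0602], [0.4889, 0.1271]] [0.1899 0.1097 0.1878 0.1095] [ -85.4 -176.    94.5    5.1]
951.5 (387.77874755859375, 135.56558227539062) [ 0.75223601 -0.1754454 ] [[0.8065, -0.1244], [0.8143, -0.2199], [0.6985, -0.2259], [0.6909, -0.1316]] [0.0957 0.116  0.0947 0.1159] [ -85.3 -177.    94.6    3.5]
```

View pics/crop0.png

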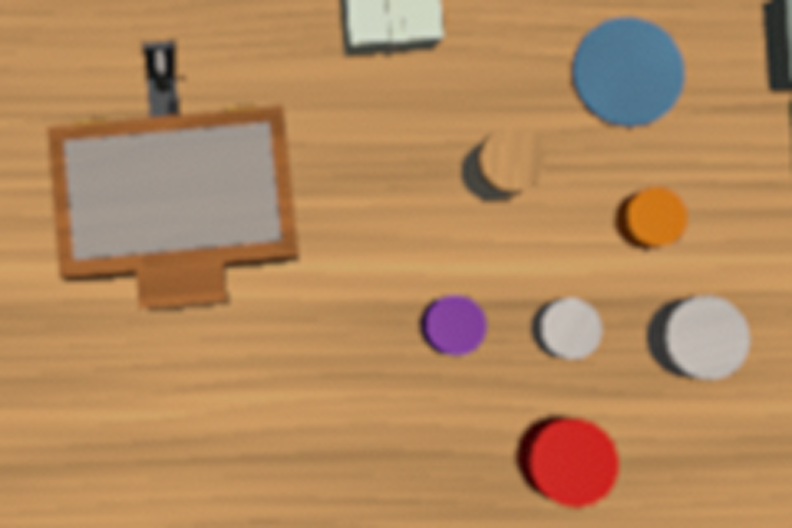

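The crop confirms it. The plain grey tin at full-image (443,240) measures about 57 mm, and the other grey one about 77 mm. The lid's tab is at the front middle and the candle has a wooden top. The plan is to pinch the tab by its sides, lift the lid past balance, then push it with closed fingers.

Request:
arm_command(
  moves=[2.2,-2.5,0,0,2.2,-2.5,0,0,2.2,-2.5,0,0,2.2,-2.5,0,0,2.2,-2.5,0,0,2.2,-2.5,0,0,2.2,-2.5,0,0,2.2,-2.5,0,0,2.2,-2.5,0,0,2.2,-2.5,0,0],
  fingers=100,
  squeeze=7,
)

```text
time: 0.93
ee_pos: [0.3317, -0.2796, 0.2223]
eef_rot: [0.986, 0.168, -0.0, 0.0]
ft_force: [1.3, -0.3, 0.0]
width: 0.0868
grip_force: 0.0
```

Request:
arm_command(
  moves=[2.2,-2.5,0,0,2.2,-2.5,0,0,2.2,-2.5,0,0,2.2,-2.5,0,0,2.2,-2.5,0,0,2.2,-2.5,0,0,2.2,-2.5,0,0,2.2,-2.5,0,5,0,0,0,5,0,0,0,5],
)

```text
time: 1.77
ee_pos: [0.4318, -0.0322, 0.2224]
eef_rot: [0.999, 0.037, -0.0, -0.0]
ft_force: [-0.9, -0.3, -0.3]
width: 0.0871
grip_force: 0.0
```

```bash
cat >> h.py <<'E'
def st():
    s=r.read_state();x=R.from_quat(s["eef_rot"]).apply([1,0,0])
    print("t",round(s["time"],2),"tcp",np.round(s["ee_pos"],4),"head",np.degrees(np.arctan2(x[1],x[0])).round(2),"F",np.round(s["ft_force"],1),"w",round(s["width"],4),"g",round(s["grip_force"],1),"j",np.round(s["joint_positions"],2));return s
def to(P,head=None):
    s=st();d=np.array(P)-s["ee_pos"];t=R.from_quat(s["eef_rot"]).inv().apply(d)*100
    print("tool cm",t.round(2))
E
python3 - <<'E'
from h import *
st();i=r.camera_info("wrist");im=r.camera("wrist");cv2.imwrite("pics/w1.png",im[:,:,::-1])
np.save("w1.npy",i)
to((.4555,.0295,.19))
E
```

```text
t 1.77 tcp [ 0.4318 -0.0322  0.2224] head 4.29 F [-0.9 -0.3 -0.3] w 0.0871 g 0.0 j [ 0.7  -0.07 -0.68  1.9  -0.05  1.3  -1.47]
t 1.82 tcp [ 0.4315 -0.0334  0.2223] head 3.81 F [-0.2  0.5  0.4] w 0.0874 g 0.0 j [ 0.7  -0.07 -0.68  1.9  -0.05  1.3  -1.47]
tool cm [ 2.81 -6.12  3.23]
```

View pics/w1.png

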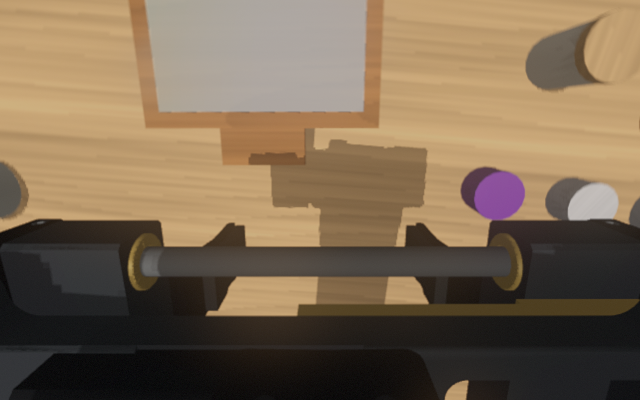

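Wrist view: the lid's front edge runs from (146,127) to (379,127). The tab spans columns 221 to 306 and its front is at row 163. The grey tin is at (592,203) and the purple one at (498,194).

```bash
python3 - <<'E'
from h import *
im=cv2.imread("pics/w1.png").astype(float);i=np.load("w1.npy",allow_pickle=True).item()
lab=cv2.cvtColor(im.astype(np.uint8),cv2.COLOR_BGR2LAB).astype(float)
g=lab[:,:,1]
for v in(140,146,150):
    print(v,g[v,214:230].astype(int),g[v,296:314].astype(int))
print(g[118:136,180].astype(int),g[118:136,350].astype(int),g[155:170,240].astype(int),g[155:170,290].astype(int))
for n,p in dict(tl=(221,130),bl=(223.5,161),tr=(305.5,130),br=(305,161),lidL=(146,127.5),lidR=(379,127.5)).items(): print(n,plane(i,*p,.078).round(4))
E
```

```text
140 [134 134 135 135 134 134 135 140 141 141 141 142 142 141 141 142] [142 142 142 142 142 141 142 141 140 135 135 134 135 134 134 135 135 134]
146 [134 135 135 134 134 135 135 138 141 142 142 141 142 141 141 141] [142 142 142 142 142 142 142 142 141 136 135 135 135 135 135 135 135 134]
150 [134 135 134 134 134 134 134 136 140 141 142 141 141 141 141 141] [142 142 141 142 142 142 142 142 141 137 134 135 135 135 135 135 135 135]
[141 141 142 141 141 141 141 141 142 140 137 135 134 134 134 134 134 134] [142 142 141 141 141 141 141 141 142 140 134 131 132 133 134 134 134 134] [142 142 142 142 142 142 142 142 142 141 136 134 134 134 134] [139 139 139 139 139 140 140 139 139 138 136 135 135 135 135]
tl [0.4769 0.0691 0.078 ]
bl [0.4476 0.0668 0.078 ]
tr [ 0.4828 -0.0105  0.078 ]
br [ 0.4535 -0.0117  0.078 ]
lidL [0.474  0.1396 0.078 ]
lidR [ 0.4903 -0.0793  0.078 ]
```

```bash
python3 - <<'E'
from h import *
to((.459,.028,.12))
E
```

```text
t 1.82 tcp [ 0.4315 -0.0334  0.2223] head 3.81 F [-0.2  0.5  0.4] w 0.0874 g 0.0 j [ 0.7  -0.07 -0.68  1.9  -0.05  1.3  -1.47]
tool cm [ 3.15 -5.94 10.23]
```

Request:
arm_command(
  moves=[0.5,-1,1.7,0,0.5,-1,1.7,0,0.5,-1,1.7,0,0.5,-1,1.7,0,0.5,-1,1.7,0,0.6,-0.9,1.7,-0.5,0,0,0,0,0,0,0,0],
)

```text
time: 2.48
ee_pos: [0.4574, 0.0269, 0.12]
eef_rot: [0.999, 0.043, -0.001, -0.0]
ft_force: [-0.1, -0.9, 0.8]
width: 0.0869
grip_force: 0.0
```

```bash
python3 - <<'E'
from h import *
to((.459,.028,.055));i=r.camera_info("wrist");im=r.camera("wrist");cv2.imwrite("pics/w2.png",im[:,:,::-1])
st()
E
```

```text
t 2.48 tcp [0.4574 0.0269 0.12  ] head 4.92 F [-0.1 -0.9  0.8] w 0.0869 g 0.0 j [ 0.59  0.12 -0.78  1.98  0.09  1.08 -1.71]
tool cm [ 0.18 -0.09  6.5 ]
t 2.53 tcp [0.458  0.0264 0.1209] head 4.85 F [ 0.6 -1.   0.1] w 0.0871 g 0.0 j [ 0.59  0.12 -0.78  1.97  0.09  1.08 -1.71]
```

View pics/w2.png

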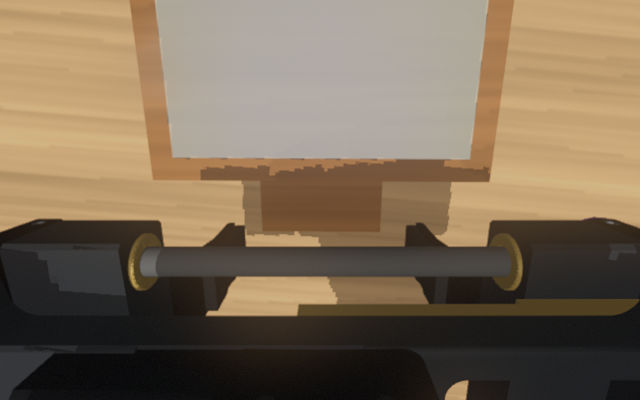

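Close view: the tab spans columns 261 to 381 (centre 321) while the fingers centre at 325, so the tool must move about 2 mm to the left, then go down.

Request:
arm_command(
  moves=[0.1,-0.2,0.5,0.5,0,0,1,0,0,0,1,0,0,0,0.5,0,0,0,0,0],
)

```text
time: 2.95
ee_pos: [0.4579, 0.0286, 0.0891]
eef_rot: [0.999, 0.037, -0.001, -0.0]
ft_force: [0.7, -0.5, 0.2]
width: 0.087
grip_force: 0.0
```

```bash
python3 - <<'E'
from h import *
to((.459,.028,.055));i=r.camera_info("wrist");im=r.camera("wrist");cv2.imwrite("pics/w3.png",im[:,:,::-1])
g=cv2.cvtColor(im,cv2.COLOR_RGB2LAB)[:,:,1].astype(int)
for v in(215,225,235):
    print(v,np.where(np.abs(np.diff(g[v]))>3)[0])
st()
E
```

```text
t 2.95 tcp [0.4579 0.0286 0.0891] head 4.29 F [ 0.7 -0.5  0.2] w 0.087 g 0.0 j [ 0.57  0.17 -0.77  2.01  0.14  1.02 -1.76]
tool cm [0.11 0.07 3.41]
215 [392]
225 []
235 [  1 391]
t 3.0 tcp [0.4583 0.0288 0.0898] head 4.31 F [-0.8  0.1  0.7] w 0.0869 g 0.0 j [ 0.57  0.17 -0.77  2.    0.14  1.02 -1.76]
```

View pics/w3.png

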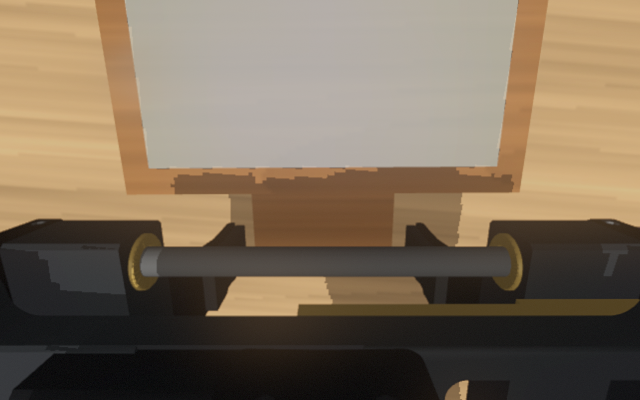

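The tab spans columns 252 to 393 (centre 322.5) against the tool's 325, so about 1.3 mm more to the left is needed.

Request:
arm_command(
  moves=[0.1,-0.13,0,0,0,0,0.3,0,0,0,0.5,0,0,0,0.5,0,0,0,0,0],
)

```text
time: 3.42
ee_pos: [0.4592, 0.0301, 0.0765]
eef_rot: [0.999, 0.037, -0.001, -0.0]
ft_force: [0.0, -0.0, 0.2]
width: 0.0869
grip_force: 0.0
```

Request:
arm_command(
  moves=[0,0,0.3,0,0,0,0.3,0,0,0,0.3,0,0,0,0,0],
)

```text
time: 3.75
ee_pos: [0.4595, 0.0302, 0.0679]
eef_rot: [0.999, 0.038, -0.0, -0.0]
ft_force: [0.3, 0.5, -0.8]
width: 0.087
grip_force: 0.0
```

Request:
arm_command(
  moves=[0,0,0.4,0,0,0,0.4,0,0,0,0.4,0,0,0,0,0],
)

```text
time: 4.08
ee_pos: [0.4593, 0.0302, 0.0557]
eef_rot: [0.999, 0.038, -0.001, -0.0]
ft_force: [-0.1, -0.1, 0.8]
width: 0.0871
grip_force: 0.0
```

Request:
arm_command(
  moves=[0,0,0,0,0,0,0,0,0,0,0,0,0,0,0,0,0,0,0,0,0,0,0,0],
  fingers=80,
  squeeze=8,
)

```text
time: 4.58
ee_pos: [0.4599, 0.0301, 0.0566]
eef_rot: [0.999, 0.037, 0.0, 0.0]
ft_force: [0.4, -2.2, -1.8]
width: 0.0797
grip_force: 8.0
```

Request:
arm_command(
  moves=[0.03,0,-0.4,0,0.03,0,-0.4,0,0.04,0,-0.4,0,0.04,0,-0.4,0,0.14,0,-0.8,0,0.15,0,-0.8,0],
)

```text
time: 5.08
ee_pos: [0.4639, 0.0304, 0.0892]
eef_rot: [0.999, 0.037, -0.0, 0.0]
ft_force: [0.7, -2.4, -3.4]
width: 0.0797
grip_force: 8.0
```

Request:
arm_command(
  moves=[0.22,0,-0.78,0,0.22,0,-0.78,0,0.3,0,-0.76,0,0.3,0,-0.76,0],
)

```text
time: 5.42
ee_pos: [0.4747, 0.0313, 0.1202]
eef_rot: [0.999, 0.037, -0.0, 0.0]
ft_force: [0.1, -3.2, -3.2]
width: 0.0805
grip_force: 8.0
```

Request:
arm_command(
  moves=[0.37,0,-0.72,0,0.38,0,-0.72,0,0.44,0,-0.68,0,0.44,0,-0.68,0,0.51,0,-0.63,0,0.51,0,-0.63,0],
)

```text
time: 5.92
ee_pos: [0.5015, 0.0335, 0.1606]
eef_rot: [0.999, 0.037, 0.0, -0.0]
ft_force: [-0.6, -3.3, -3.4]
width: 0.0799
grip_force: 8.0
```

```bash
python3 - <<'E'
from h import *
st();im=r.camera("side");cv2.imwrite("pics/s2.png",cv2.resize(im[60:300,220:500,::-1],None,fx=2,fy=2))
E
```

```text
t 5.92 tcp [0.5015 0.0335 0.1606] head 4.3 F [-0.6 -3.3 -3.4] w 0.0799 g 8.0 j [ 0.55  0.18 -0.77  1.83  0.14  1.19 -1.76]
```

View pics/s2.png

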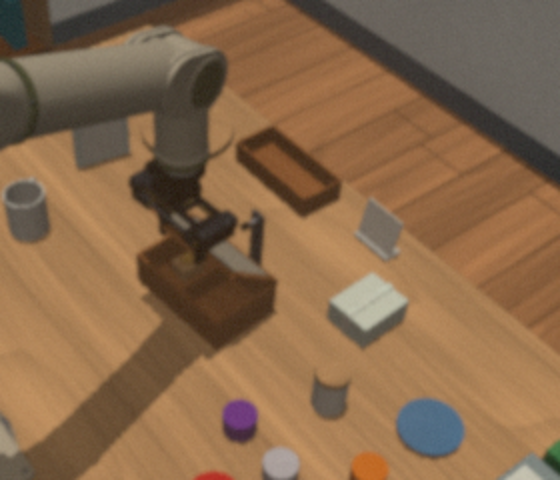

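The side crop shows the lid up at about 0.7 rad, held in the gripper at (205,225), with the box open below it. I continue.

Request:
arm_command(
  moves=[0.56,0,-0.58,0,0.57,0,-0.58,0,0.62,0,-0.52,0,0.62,0,-0.52,0,0.67,0,-0.46,0,0.67,0,-0.45,0,0.71,0,-0.39,0,0.71,0,-0.38,0],
)

```text
time: 6.63
ee_pos: [0.5529, 0.0375, 0.1991]
eef_rot: [0.999, 0.038, 0.0, -0.0]
ft_force: [-1.5, -0.5, -3.4]
width: 0.0796
grip_force: 8.0
```

Request:
arm_command(
  moves=[0.75,0,-0.31,0,0.75,0,-0.31,0,0.77,0,-0.25,0,0.4,0,-0.1,0,0,0,0,0,0,0,0,0],
)

```text
time: 7.13
ee_pos: [0.5793, 0.0397, 0.2088]
eef_rot: [0.999, 0.038, 0.001, -0.0]
ft_force: [0.2, 1.2, 1.6]
width: 0.0797
grip_force: 8.0
```

Request:
arm_command(
  moves=[0,0,0,0,0,0,0,0,0,0,0,0,0,0,0,0],
  fingers=100,
)

```text
time: 7.47
ee_pos: [0.5785, 0.039, 0.2084]
eef_rot: [0.999, 0.037, 0.0, 0.0]
ft_force: [-0.1, -0.2, -0.7]
width: 0.0869
grip_force: 0.0
```

Request:
arm_command(
  moves=[-0.3,0,0,0,-0.6,0,0,0,-1,0,0,0,-1.5,0,0,0,-1.5,0,0,0,-1.5,0,0,0,-1.5,0,0,0],
)

```text
time: 8.05
ee_pos: [0.4987, 0.0332, 0.2083]
eef_rot: [0.999, 0.037, -0.0, 0.0]
ft_force: [0.5, 0.3, 0.7]
width: 0.0862
grip_force: 0.0
```

Request:
arm_command(
  moves=[0,0,0.5,0,0,0,0,0,0,0,0,0,0,0,0,0,0,0,0,0,0,0,0,0,0,0,0,0,0,0,0,0],
  fingers=0,
)

```text
time: 8.72
ee_pos: [0.5001, 0.0334, 0.2034]
eef_rot: [0.999, 0.038, -0.0, -0.0]
ft_force: [-0.8, 0.1, -0.2]
width: 0.0421
grip_force: 0.0
```

```bash
python3 - <<'E'
from h import *
st();im=r.camera("side");cv2.imwrite("pics/s3.png",cv2.resize(im[100:260,240:440,::-1],None,fx=3,fy=3))
E
```

```text
t 8.72 tcp [0.5001 0.0334 0.2034] head 4.3 F [-0.8  0.1 -0.2] w 0.0421 g 0.0 j [ 0.57  0.14 -0.78  1.77  0.1   1.27 -1.73]
```

View pics/s3.png

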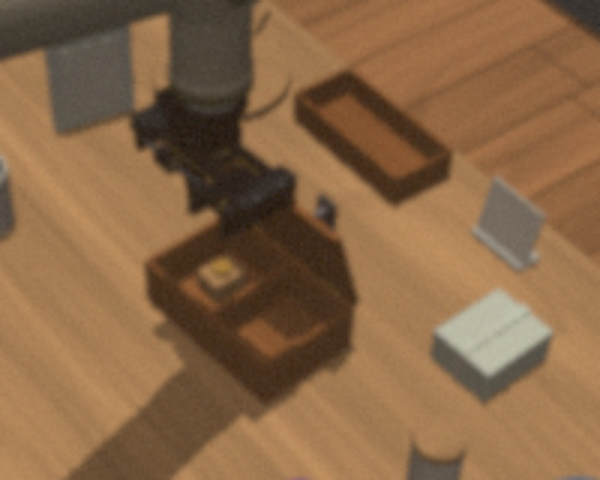

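The lid stands by itself, upright and still ahead of the bracket at (325,208). The compartments are visible: the trinket at (218,272) and the empty one at (285,330). Now I push slowly with the fingers shut.

Request:
arm_command(
  moves=[0.8,0,0,0,0.8,0,0,0,0.8,0,0,0,0.8,0,0,0,0.8,0,0,0,0.6,0,0,0,0.4,0,0,0,0.4,0,0,0,0.4,0,0,0,0.4,0,0,0,0.4,0,0,0],
)

```text
time: 9.68
ee_pos: [0.5658, 0.0382, 0.2035]
eef_rot: [0.999, 0.037, -0.0, 0.0]
ft_force: [-2.0, 0.2, 1.5]
width: 0.0002
grip_force: 0.8
```

Request:
arm_command(
  moves=[0.3,0,0,0,0.3,0,0,0,0.3,0,0,0,0.3,0,0,0,0.3,0,0,0,0.3,0,0,0],
)

```text
time: 10.18
ee_pos: [0.584, 0.0396, 0.2035]
eef_rot: [0.999, 0.037, 0.0, 0.0]
ft_force: [-1.1, -0.4, 0.1]
width: 0.0004
grip_force: 0.6
```

Request:
arm_command(
  moves=[0.3,0,0,0,0.3,0,0,0,0.3,0,0,0,0.3,0,0,0,0.3,0,0,0],
)

```text
time: 10.6
ee_pos: [0.599, 0.0408, 0.2034]
eef_rot: [0.999, 0.038, 0.0, 0.0]
ft_force: [-0.4, 0.2, 0.2]
width: 0.0003
grip_force: 0.5
```

Request:
arm_command(
  moves=[0.2,0,0,0,0.2,0,0,0,0.2,0,0,0,0.1,0,0,0,0.1,0,0,0],
)

```text
time: 11.02
ee_pos: [0.6067, 0.0414, 0.2034]
eef_rot: [0.999, 0.038, 0.0, 0.0]
ft_force: [-1.0, 0.1, 0.8]
width: 0.0004
grip_force: 0.4
```

Request:
arm_command(
  moves=[0.12,0,0,0,0.12,0,0,0,0.12,0,0,0,0.12,0,0,0],
)

```text
time: 11.35
ee_pos: [0.6115, 0.0417, 0.2035]
eef_rot: [0.999, 0.038, -0.0, 0.0]
ft_force: [-1.4, -0.4, 0.9]
width: 0.0007
grip_force: 0.5
```

Request:
arm_command(
  moves=[0.12,0,0,0,0.12,0,0,0,0.12,0,0,0,0.12,0,0,0],
)

```text
time: 11.68
ee_pos: [0.6163, 0.0421, 0.2034]
eef_rot: [0.999, 0.037, -0.0, 0.0]
ft_force: [-1.6, 1.3, -0.3]
width: 0.0003
grip_force: 0.5
```

Request:
arm_command(
  moves=[0.1,0,0,0,0.1,0,0,0,0.1,0,0,0,0.1,0,0,0],
)

```text
time: 12.02
ee_pos: [0.6202, 0.0423, 0.2033]
eef_rot: [0.999, 0.037, -0.0, 0.0]
ft_force: [-1.3, 0.4, -0.3]
width: 0.0005
grip_force: 0.4
```

Request:
arm_command(
  moves=[0.1,0,0,0,0.1,0,0,0,0.1,0,0,0,0.1,0,0,0],
)

```text
time: 12.35
ee_pos: [0.6243, 0.0426, 0.2034]
eef_rot: [0.999, 0.037, -0.0, 0.0]
ft_force: [-0.9, -0.2, 0.1]
width: 0.0004
grip_force: 0.4
```

Request:
arm_command(
  moves=[0.1,0,0,0,0.1,0,0,0,0.1,0,0,0,0.1,0,0,0],
)

```text
time: 12.68
ee_pos: [0.6282, 0.0429, 0.2034]
eef_rot: [0.999, 0.037, -0.0, 0.0]
ft_force: [-1.1, 0.7, -1.2]
width: 0.0003
grip_force: 0.5
```

Request:
arm_command(
  moves=[0.1,0,0,0,0.1,0,0,0,0.1,0,0,0,0.1,0,0,0],
)

```text
time: 13.02
ee_pos: [0.6317, 0.0432, 0.2031]
eef_rot: [0.999, 0.038, -0.001, 0.0]
ft_force: [-5.2, 0.4, -1.2]
width: 0.0006
grip_force: 2.2
```

The push force rose to about 5 N, so the lid has met the stop. I back off.

Request:
arm_command(
  moves=[0,0,0,0,-0.1,0,0,0,-0.1,0,0,0,-0.1,0,0,0,-0.2,0,0,0,-0.5,0,0,0,-1,0,0,0,-2,0,0,0,-2.5,0,-0.5,0,-2.5,0,-0.5,0,-2.5,0,-0.5,0],
  fingers=100,
)

```text
time: 13.93
ee_pos: [0.5162, 0.0347, 0.2183]
eef_rot: [0.999, 0.037, 0.0, 0.0]
ft_force: [-0.1, -0.6, 1.5]
width: 0.0657
grip_force: 0.0
```

```bash
python3 - <<'E'
from h import *
st();im=r.camera("side");cv2.imwrite("pics/s4.png",cv2.resize(im[100:260,240:440,::-1],None,fx=3,fy=3))
to((.421,-.3345,.2))
E
```

```text
t 13.93 tcp [0.5162 0.0347 0.2183] head 4.29 F [-0.1 -0.6  1.5] w 0.0657 g 0.0 j [ 0.56  0.17 -0.79  1.72  0.12  1.31 -1.74]
t 13.98 tcp [0.5132 0.035  0.2195] head 4.36 F [3.  3.7 1. ] w 0.0699 g 0.0 j [ 0.56  0.16 -0.79  1.72  0.12  1.31 -1.74]
tool cm [-12.01  36.14   2.02]
```

View pics/s4.png

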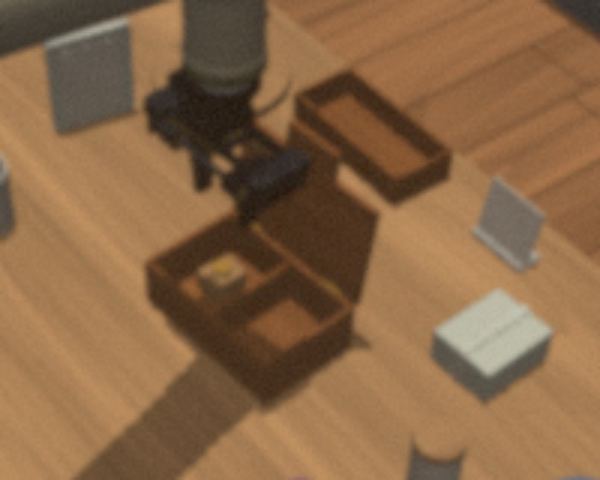

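The lid leans back on its stop by itself, and both compartments are open. Next is the tin.

Request:
arm_command(
  moves=[-1,3,0,0,-1,3,0,0,-1,3,0,0,-1,3,0,0,-1,3,0,0,-1,3,0,0,-1,3,0,0,-1,3,0,0,-1,3,0.5,0,-1,3,0.5,0,-1,3,0.5,0,-1,3,0.5,0],
)

```text
time: 14.98
ee_pos: [0.4242, -0.3348, 0.1986]
eef_rot: [0.999, 0.037, 0.0, 0.0]
ft_force: [0.5, -0.8, 1.6]
width: 0.0873
grip_force: 0.0
```

Request:
arm_command(
  moves=[-3.5,0,0,0,-3.5,0,0,0,-1,0,0,0,0,0,0,0,0,0,0,0],
)

```text
time: 15.4
ee_pos: [0.3452, -0.3394, 0.199]
eef_rot: [0.999, 0.037, 0.001, 0.001]
ft_force: [-0.7, -0.4, -0.2]
width: 0.0871
grip_force: 0.0
```

```bash
python3 - <<'E'
from h import *
i0=np.load("w1.npy",allow_pickle=True).item();print("w1 tin",plane(i0,592,203,.04))
s=st();i=r.camera_info("wrist");im=r.camera("wrist");cv2.imwrite("pics/w4.png",im[:,:,::-1])
hsv=cv2.cvtColor(im,cv2.COLOR_RGB2HSV)
m=((hsv[:,:,1]<60)&(hsv[:,:,2]>120)).astype(np.uint8);m[230:]=0
m=cv2.morphologyEx(m,cv2.MORPH_OPEN,np.ones((5,5)))
for c in cv2.findContours(m,0,2)[0]:
    if cv2.contourArea(c)>300:
        e=cv2.fitEllipse(c);print(cv2.boundingRect(c),np.round(e,1).tolist() if 0 else e,plane(i,*e[0],.04))
to((.421,-.3345,.2))
E
```

```text
w1 tin [ 0.42487456 -0.33446753  0.04      ]
t 15.4 tcp [ 0.3452 -0.3394  0.199 ] head 4.26 F [-0.7 -0.4 -0.2] w 0.0871 g 0.0 j [ 1.11  0.06 -0.44  1.84  0.03  1.25 -0.84]
(415, 83, 82, 83) ((455.0863952636719, 123.61714172363281), (77.8388442993164, 85.67005920410156), 40.405052185058594) [ 0.41282044 -0.46365001  0.04      ]
(299, 74, 58, 61) ((327.75970458984375, 104.04869842529297), (57.56170654296875, 59.87520217895508), 1.2605700492858887) [ 0.42194216 -0.33717332  0.04      ]
t 15.45 tcp [ 0.346 -0.339  0.199] head 4.34 F [0.3 0.2 0.3] w 0.087 g 0.0 j [ 1.11  0.06 -0.44  1.83  0.03  1.25 -0.84]
tool cm [ 7.51  0.12 -0.1 ]
```

View pics/w4.png

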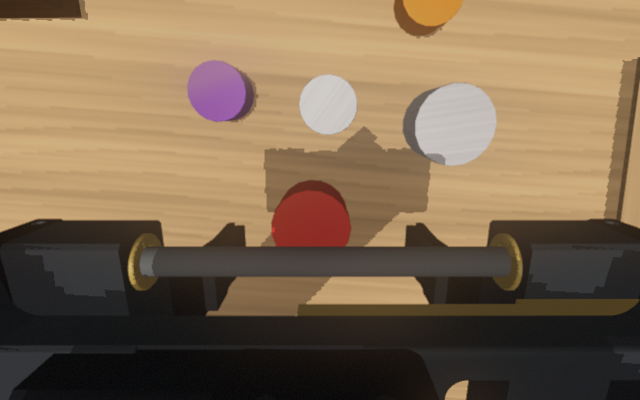

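Wrist view: the small grey tin is at (328,104), centred on (0.422,-0.337). Neighbours are purple (217,92), the larger grey (455,124) and red (311,225). I go over it and down.

Request:
arm_command(
  moves=[2.5,0.2,0,0,2.5,0.2,0,0,2.6,0,0,0,0,0,2.5,0,0,0,2.5,0,0,0,2.5,0,0,0,2.5,0,0,0,2.5,0,0,0,2,0,0,0,0,0,0,0,0,0],
)

```text
time: 16.37
ee_pos: [0.422, -0.3365, 0.0531]
eef_rot: [0.999, 0.038, -0.0, -0.001]
ft_force: [0.4, 0.0, 1.2]
width: 0.0871
grip_force: 0.0
```

```bash
python3 - <<'E'
from h import *
to((.422,-.337,.009))
E
```

```text
t 16.37 tcp [ 0.422  -0.3365  0.0531] head 4.4 F [0.4 0.  1.2] w 0.0871 g 0.0 j [ 0.99  0.35 -0.47  1.85  0.18  0.99 -1.05]
tool cm [0.   0.06 4.41]
```

Request:
arm_command(
  moves=[0,0,1.1,0,0,0,1.1,0,0,0,1.1,0,0,0,0.8,0,0,0,0.3,0,0,0,0,0],
)

```text
time: 16.87
ee_pos: [0.4206, -0.3372, 0.0085]
eef_rot: [0.999, 0.037, -0.001, -0.001]
ft_force: [0.6, 0.3, -0.6]
width: 0.0867
grip_force: 0.0
```

Request:
arm_command(
  moves=[0,0,0,0,0,0,0,0,0,0,0,0,0,0,0,0,0,0,0,0,0,0,0,0,0,0,0,0,0,0,0,0],
  fingers=40,
  squeeze=12,
)

```text
time: 17.53
ee_pos: [0.4212, -0.3377, 0.0097]
eef_rot: [0.999, 0.037, 0.0, 0.0]
ft_force: [-0.5, 0.8, 2.9]
width: 0.0563
grip_force: 12.0
```

Request:
arm_command(
  moves=[0,0,-0.5,0,0,0,-1.5,0,0,0,-2.5,0,0,0,-2.5,0,0,0,-2.5,0,0,0,-2.5,0,0,0,-2,0,0,0,0,0],
)

```text
time: 18.2
ee_pos: [0.4229, -0.3388, 0.1539]
eef_rot: [0.999, 0.038, 0.002, 0.002]
ft_force: [0.5, -0.2, -1.1]
width: 0.056
grip_force: 12.0
```

Request:
arm_command(
  moves=[1.2,-2.3,0,0,1.2,-2.3,0,0,1.2,-2.3,0,0,1.2,-2.3,0,0,1.2,-2.3,0,0,1.2,-2.3,0,0,1.2,-2.3,0,0,1.2,-2.3,0,0,1.2,-2.3,0,0,1.2,-2.3,0,0,1.2,-2.3,0,0,1.2,-2.3,0,0],
)

```text
time: 19.2
ee_pos: [0.5439, -0.0505, 0.1487]
eef_rot: [0.999, 0.037, -0.0, -0.0]
ft_force: [0.4, -0.6, -0.7]
width: 0.0559
grip_force: 12.0
```

```bash
python3 - <<'E'
from h import *
st();im=r.camera("wrist");i=r.camera_info("wrist");np.save("w5.npy",i);cv2.imwrite("pics/w5.png",im[:,:,::-1])
to((.554,-.018,.14))
E
```

```text
t 19.2 tcp [ 0.5439 -0.0505  0.1487] head 4.29 F [ 0.4 -0.6 -0.7] w 0.0559 g 12.0 j [ 0.59  0.29 -0.68  1.74  0.19  1.19 -1.63]
t 19.25 tcp [ 0.5453 -0.0443  0.149 ] head 4.62 F [-0.4  5.4 -0.8] w 0.0564 g 12.0 j [ 0.59  0.29 -0.68  1.73  0.19  1.19 -1.64]
tool cm [ 1.08 -2.55  0.91]
```

Request:
arm_command(
  moves=[0.8,-0.9,0,0,0,-0.9,0,0,0,-0.9,0,0,0,0,0,0,0,0,0,0,0,0,0,0],
)

```text
time: 19.75
ee_pos: [0.5497, -0.0251, 0.1494]
eef_rot: [0.999, 0.037, -0.0, 0.0]
ft_force: [-0.1, -0.6, -2.0]
width: 0.056
grip_force: 12.0
```

```bash
python3 - <<'E'
from h import *
to((.553,-.0165,.09))
E
```

```text
t 19.75 tcp [ 0.5497 -0.0251  0.1494] head 4.24 F [-0.1 -0.6 -2. ] w 0.056 g 12.0 j [ 0.55  0.3  -0.69  1.73  0.2   1.19 -1.69]
tool cm [ 0.39 -0.84  5.94]
```

Request:
arm_command(
  moves=[0.2,-0.4,0,0,0.2,-0.4,0,0,0,0,2,0,0,0,2,0,0,0,1.5,0,0,0,0,0,0,0,0,0],
)

```text
time: 20.33
ee_pos: [0.5531, -0.0156, 0.0942]
eef_rot: [0.999, 0.038, -0.001, -0.0]
ft_force: [0.3, 0.7, -1.6]
width: 0.0562
grip_force: 12.0
```

```bash
python3 - <<'E'
from h import *
to((.553,-.0165,.016))
i=r.camera_info("top");im=r.camera("top");print("expect walls outer right y",)
c,s_=np.cos(np.radians(4.3)),np.sin(np.radians(4.3))
o=np.array([.6217-.07*c,.0422-.07*s_])
hs=cv2.cvtColor(im,cv2.COLOR_RGB2HSV)
# right outer wall at several box x, scan row across it at z=.07
for bx in(-.05,-.03):
    P=lambda by:np.append(o+[bx*c-by*s_,bx*s_+by*c],.07)
    prof=[]
    for by in np.arange(-.13,-.095,.0025):
        u,v=proj(i,P(by));prof.append(int(cv2.getRectSubPix(im[:,:,0].astype(np.float32),(1,1),(u,v))[0,0]))
    print(bx,prof)
E
```

```text
t 20.33 tcp [ 0.5531 -0.0156  0.0942] head 4.3 F [ 0.3  0.7 -1.6] w 0.0562 g 12.0 j [ 0.52  0.37 -0.68  1.77  0.25  1.09 -1.74]
tool cm [-0.    0.09  7.82]
expect walls outer right y
-0.05 [167, 168, 168, 169, 169, 169, 169, 168, 168, 167, 167, 167, 165, 165, 164]
-0.03 [166, 167, 168, 168, 168, 168, 168, 169, 169, 168, 168, 167, 166, 166, 167]
```

Request:
arm_command(
  moves=[0,0.05,0.8,0,0,0,0.8,0,0,0,0.8,0,0,0,0.8,0,0,0,0,0],
)

```text
time: 20.8
ee_pos: [0.5522, -0.0165, 0.0605]
eef_rot: [0.999, 0.037, -0.001, -0.0]
ft_force: [-0.8, -0.8, -2.1]
width: 0.0559
grip_force: 12.0
```

Request:
arm_command(
  moves=[0,0,1,0,0,0,1,0,0,0,1,0,0,0,0.6,0,0,0,0,0],
)

```text
time: 21.22
ee_pos: [0.5523, -0.0163, 0.0246]
eef_rot: [0.999, 0.038, -0.001, -0.0]
ft_force: [-0.5, -0.3, -1.6]
width: 0.0562
grip_force: 12.0
```

Clear of the walls. I lower in small steps until it touches the floor.

Request:
arm_command(
  moves=[0,0,0.3,0,0,0,0.2,0,0,0,0.15,0,0,0,0.1,0,0,0,0,0],
)

```text
time: 21.63
ee_pos: [0.5534, -0.0164, 0.019]
eef_rot: [0.999, 0.037, 0.0, 0.0]
ft_force: [-0.3, 0.1, -1.6]
width: 0.0562
grip_force: 12.0
```

Request:
arm_command(
  moves=[0,0,0.1,0,0,0,0.1,0,0,0,0.05,0,0,0,0,0],
)

```text
time: 21.97
ee_pos: [0.5533, -0.0164, 0.0164]
eef_rot: [0.999, 0.037, -0.0, 0.0]
ft_force: [0.4, 0.6, -1.4]
width: 0.0561
grip_force: 12.0
```

Request:
arm_command(
  moves=[0,0,0.1,0,0,0,0.05,0,0,0,0,0],
)

```text
time: 22.22
ee_pos: [0.5536, -0.0164, 0.0157]
eef_rot: [0.999, 0.037, 0.0, 0.0]
ft_force: [-4.4, -0.7, 7.1]
width: 0.0564
grip_force: 12.0
```

Floor contact felt. I open a little (the fingers stay inside the compartment) and rise.

Request:
arm_command(
  moves=[0,0,-0.05,0,0,0,0,0,0,0,0,0,0,0,0,0,0,0,0,0],
  fingers=72,
)

```text
time: 22.63
ee_pos: [0.5534, -0.0163, 0.0154]
eef_rot: [0.999, 0.038, 0.0, 0.0]
ft_force: [-0.1, 0.4, -0.1]
width: 0.0626
grip_force: 0.0
```

Request:
arm_command(
  moves=[0,0,-0.5,0,0,0,-1,0,0,0,-1.5,0,0,0,-2,0,0,0,-2.5,0,0,0,-3,0,-1,0,-3,0,-3,0,-2,0,-3,1,0,0,-3,2,0,0,-3,2,0,0,-1,0,0,0],
)

```text
time: 23.63
ee_pos: [0.4143, -0.0803, 0.1711]
eef_rot: [0.999, 0.035, -0.0, 0.001]
ft_force: [0.5, 0.5, -0.2]
width: 0.0624
grip_force: 0.0
```

```bash
python3 - <<'E'
from h import *
st();i=r.camera_info("wrist");im=r.camera("wrist");cv2.imwrite("pics/w6.png",im[:,:,::-1])
hsv=cv2.cvtColor(im,cv2.COLOR_RGB2HSV)
m=((hsv[:,:,1]<60)&(hsv[:,:,2]>100)).astype(np.uint8);m[225:]=0
m=cv2.morphologyEx(m,cv2.MORPH_OPEN,np.ones((5,5)))
for c in cv2.findContours(m,0,2)[0]:
    if cv2.contourArea(c)>300:
        e=cv2.fitEllipse(c);print(cv2.boundingRect(c),np.round(e[0],1),np.round(e[1],1),plane(i,*e[0],.046).round(4))
im=r.camera("side");cv2.imwrite("pics/s6.png",im[:,:,::-1])
a=cv2.imread("pics/s4.png");b=cv2.resize(im[100:260,240:440,::-1],None,fx=3,fy=3)
print("lid region diff vs after push",np.abs(a[215:300,290:380].astype(int)-b[215:300,290:380]).mean())
E
```

```text
t 23.63 tcp [ 0.4143 -0.0803  0.1711] head 4.04 F [ 0.5  0.5 -0.2] w 0.0624 g 0.0 j [ 0.77 -0.06 -0.66  2.   -0.03  1.19 -1.37]
(512, 0, 73, 59) [544.3  30.7] [58.  70.2] [ 0.5604 -0.252   0.046 ]
(224, 0, 72, 61) [260.   20.3] [67.2 82.2] [ 0.5513 -0.0183  0.046 ]
lid region diff vs after push 2.5175599128540305
```

The tin measures at (0.551, -0.018), in the compartment. The lid view is unchanged and the robot is clear.

```bash
python3 -c "
from bench import r
print(r.close_job())"
```

```text
the job is handed in; nothing more can be done
None
```

I handed in the job at about 24 s: the lid leans on its rubber stop by itself (met at about 5 N), and the small grey tin is on the floor of the empty compartment. I moved nothing else. The tin's final position was measured from the wrist camera, not viewed in a picture, and no score came back.

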